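# Check that a dosing dispenser's hand lever stops short of its grip bar

## Task

Do the opening check on the empty dosing dispenser. Push its red safety catch fully aside, then press the black hand lever gently in towards the upright grip bar with the backs of the fingers until it comes up against its stop, short of the bar, and finish while still holding it in there so that the gap can be seen. Grip nothing, touch neither the grip bar nor the hopper, and leave the cups and the other things where they stand.

Things in the scene. Friction and masses are not known exactly. Their poses are not given: they have to be found in the camera images.
- dispenser: Dosing dispenser fixed on the counter: steel base plate 250 x 140 mm, clear hopper with a white lid over a cone and spout with a slide gate, and on one side the grip bar, hand lever and catch. Origin on the counter under the hopper's axis, z up; -x is the side of the lever, facing roughly towards the robot; base plate from x = -170 to +80 mm, hopper and its ring within 70 mm of the axis.
- hopper: The dispenser's hopper with spout, cone, clear body and white lid: 128 mm across, from 66 to 265 mm above the counter; origin on the counter under its axis. Not to be touched.
- grip_bar: Upright fixed grip bar, 18 mm thick (black rubber sleeve), standing 105 mm from the hopper's axis on the dispenser's -x side, top 204 mm above the counter. Origin at its foot on the counter, on its axis; axes parallel to the dispenser's. Not to be touched.
- lever (a joint): Hand lever, rad: 0 at rest, leaning 0.26 rad away from the grip bar, its top 221 mm up and 162 mm from the hopper's axis; 0.26 at its stop, upright, 14 mm clear of the bar. The level pivot lies along the dispenser's y axis. A spring returns it: 2 N at the press point at rest, 6 N at the stop, which yields slightly (rubber tip). With the catch shut it is blocked after 1 mm.
- lever_press (a point): Press point: middle of the lever's outer face (away from the bar), 92 mm up the lever from its pivot, 198 mm above the counter at rest. x points square to the lever, in towards the bar; z up along it; y across. The black handle is 18 mm wide, 10 mm thick, from 49 mm below to 23 mm above this point. At the stop the point is 24 mm farther in and 4 mm higher.
- lever_hinge (a point): Lever pivot: middle of the pivot pin, 110 mm above the counter, 28 mm outward (dispenser's -x) of the grip bar's axis.
- catch (a joint): Red safety catch, rad: 0 shut, its nose standing between the grip bar and the lever; swings level, about the grip bar's axis, to 1.57 (fully aside, pointing along the dispenser's -y). It turns anticlockwise seen from above as the value grows, has light friction (about 1.5 N at the knob) and stays where it is left.
- catch_knob (a point): Top centre of the catch's upright red knob, 14 mm thick, 244 mm above the counter, 38 mm from the catch's turning axis. The knob's red head reaches 29 mm down from here; the strap it stands on is 5 mm thick, 13 mm wide, its top 209 mm above the counter. With the catch shut the strap points along the dispenser's -x, at the lever. Shut, the nose stands about 1 mm off the lever.
- catch_hinge (a point): Turning axis of the catch (vertical), on top of the grip bar, 204 mm above the counter.
- portion_cup: Small white cup, 57 mm across, 26 mm high, standing under the spout on the base plate; origin at the centre of its underside. Leave alone.
- sealed_cup: White drink cup with a green lid, 97 mm across, 126 mm high; origin under its centre. Leave alone.
- jar: Glass jar with a gold lid, 64 mm across, 89 mm high; origin under its centre. Leave alone.
- malt_can: Round can with a gold cap, 126 mm across, 125 mm high; origin under its centre. Leave alone.
- shaker: Slim black shaker, 27 mm across, 105 mm high; origin under its centre. Leave alone.
- stapler: Red and black stapler, 34 x 120 mm, 45 mm high; origin under its centre. Leave alone.
- sip_lid: Black cup lid lying flat, 94 mm across, 19 mm high; origin under its centre. Leave alone.

How it is judged:
By the outcome, as a careful person would: the job done as asked, in the order asked, and still so for the second after the job is handed in, while the arm keeps its last pose, push and grip.
It also fails if it takes over 45 s, if anything falls off the work surface, if the arm or the gripper's body presses on something with over 40 N, if the wrist force passes 120 N, or if a joint passes its speed limit or range.

## Robot

A 6-joint arm with a two-finger parallel gripper is mounted at the origin on the work surface; the furniture and walls round the work are solid. World frame = base frame: x ahead of the robot, y to its left, z up, the work surface at z = 0. Lengths are in m, angles in degrees, forces in N, time in s.
With the tool pointing down it reaches from about 0.3 to 0.775 m from the base axis. Payload 14.6 kg.
Tool frame: the origin (TCP) lies between the finger pads; the fingertips stand 17 mm ahead of it and the grasp point (between the pads) lies 2 mm behind it; z points along the fingers, y is the line along which they close (so a half turn about z gives the same grasp; the last joint's range is limited). The gripper opens to 85 mm and grips with 20 to 120 N. Pads are 22 mm wide; open, the fingers measure 114 mm over their backs; the gripper's body (76 mm by 85 mm) begins 54 mm behind the grasp point. The pads swing forward as they close: fully open they stand 13 mm farther back than shut.
Start: joints at [-71.138, 17.183, 87.147, -0, 75.671, -3.816], TCP at [0.212, -0.507, 0.212] pointing down, gripper open.
Joint ranges: [-173.82, 173.82], [-45.26, 126.66], [13.44, 144.39], [-59.66, 239.66], [0, 175.72], [-146.38, 146.38]. Speed limits (degrees/s): [127.2, 127.2, 147.25, 180, 180, 180].

## Interface

Orientations are given as a 3x3 rotation matrix whose columns are the frame's x, y, z axes.
In Python, from plant import arm gives the robot as it stands.
- The arm moves only by the tool step_arm, never from a script. Its argument "targets" is a list of rows, each a list of 7 numbers: the turn, a rotation vector about the tool's x, y, z in rad, then the shift along the tool's x, y, z in mm, then the finger opening in mm, from 0 to 85.4. A call has 1 to 12 rows; each row is the pose to reach, as a shift and turn from the pose commanded when the call began, along the tool's axes at that moment; what a row does not reach only later rows make up. A row lasts 1/10 s, in which the tool goes at most 50 mm and 8.59 degrees, less where a joint would pass 70% of its speed; a pose out of reach is approached as far as the arm can. A call with a gripper value outside its range is refused whole. The fingers move at their own pace and stop on an object; the grip force is fixed at half the most. Time passes only in rows, so rows that repeat a pose let the fingers close. It gives the time, the measured TCP pose, the force, the opening and the grip force at its end, in the units of the state.
- arm.get_state(): the state, without advancing time (a new reading comes with each control period).
- arm.get_image(name): name is "side" or "top"; returns the picture (384x512x3 uint8, red, green, blue); there is no depth.
- arm.camera_params(name): a dict with "fov_y" (degrees; the focal length in pixels is half the picture's height over the tangent of half this angle, whatever the lens; pixels are square), "cx", "cy" (the principal point, pixels), "position" and "attitude" of the camera in the world. Camera axes: x right, y up, looking along -z (the intrinsics and any distortion apply to the point x, -y, -z); pixel columns grow to the right and rows downward; lengths in m; the calibration is good to about 2 mm. A picture is of the moment at which its call begins. camera_params takes no time and is no camera call.
- arm.hand_in(): hands the job in; it is judged then, once.
The state is a dict: "clock": time; "joint_pos": joint angles; "qvel": joint speeds; "joint_torque": joint torques, N m; "tool_pos": TCP position; "tool_rot": TCP orientation; "contact_force": force on the tool from outside, world axes, zero at the start; "ft_torque": the same for the moment, N m; "grip_width": finger opening in m; "gripper_force": force on a finger pad.
Only numpy, scipy, OpenCV 4.12 (cv2) and the standard library are available. Lean on these libraries where they do the work, as an engineer would, in place of code of your own. Each camera call takes 0.05 s, during which the arm holds its last target. There are 200 camera calls.

## Working session

There is one attempt and no reset: what is moved stays moved. The work goes in short steps, Python scripts to look and compute and a tool call to move; the robot and the scene stay as the last step left them, time stands still between calls to the robot, and variables do not carry over. Pictures are saved under pics/ and viewed, at most 10 in all, crops included, and the job is handed in when it is done.

Besides the shell and the picture viewer there is one more tool, called after "Emit:" in YAML: its name, and indented under it one key for each argument. step_arm: Moves the arm, as the interface text tells. Its arguments: {"type":"object","properties":{"targets":{"type":"array"}},"required":["targets"]}

```bash
mkdir -p pics; ls; python3 - <<'E'
from plant import arm
import cv2
for n in("side","top"):
    cv2.imwrite(f"pics/{n}0.png",arm.get_image(n)[:,:,::-1]); print(n,arm.camera_params(n))
s=arm.get_state()
for k,v in s.items(): print(k,v)
E
```

```text
pics
side {'fov_y': 45.83402796349362, 'cx': 250.83361221409024, 'cy': 194.0173039706229, 'position': array([ 0.32069393, -1.3132867 ,  0.70371453]), 'attitude': array([[ 0.9846893 ,  0.06342555, -0.16237051],
       [-0.17405434,  0.40900634, -0.89577838],
       [ 0.00959533,  0.91032468,  0.41378366]])}
top {'fov_y': 47.553074528438046, 'cx': 258.0812592206939, 'cy': 193.497015295509, 'position': array([ 0.40421534, -0.10221192,  1.54479478]), 'attitude': array([[-0.01777322,  0.99668076, -0.07944538],
       [-0.99979596, -0.01695333,  0.01098279],
       [ 0.00959948,  0.07962437,  0.99677872]])}
clock 0.1
joint_pos [-7.11389635e+01  1.72124884e+01  8.71773691e+01 -1.34307091e-03
  7.56711801e+01 -3.81488327e+00]
qvel [-0.00294184 -0.08263728 -0.10696572  0.02830024 -0.04538408 -0.04855129]
joint_torque [ 3.07673996e-03 -5.44371450e+01 -3.62365329e+01  5.50781931e-05
  3.02918095e-03 -2.08555605e-05]
tool_pos [ 0.21195857 -0.50725873  0.21127303]
tool_rot [[ 9.22697964e-01  3.85523453e-01 -3.65878441e-04]
 [ 3.85523624e-01 -9.22697423e-01  1.00076404e-03]
 [ 4.82229134e-05 -1.06445772e-03 -9.99999432e-01]]
contact_force [ 0.50529134 -0.15039613  0.63133081]
ft_torque [-0.02184261  0.00948642 -0.00567448]
gripper_force 0.0
grip_width 0.08530017176890796
```

View pics/side0.png

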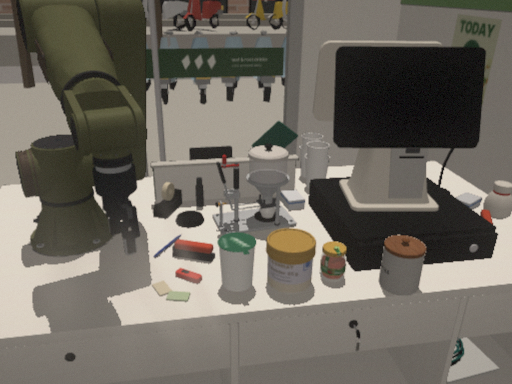

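View pics/top0.png

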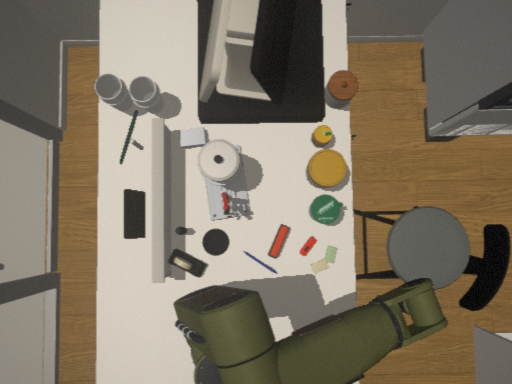

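The side view shows the dispenser near (265,190), with the red catch around (228,160). In the top view the hopper lid is at (219,160), with the lever and catch towards the robot at (228,203). I'll zoom in on both.

```bash
python3 - <<'E'
import cv2,numpy as np
a=cv2.imread("pics/side0.png")[135:245,195:305]; b=cv2.imread("pics/top0.png")[135:235,190:260]
a=cv2.resize(a,(440,440),interpolation=cv2.INTER_CUBIC); b=cv2.resize(b,(308,440),interpolation=cv2.INTER_CUBIC)
cv2.imwrite("pics/crop0.png",np.hstack([a,b]))
E
```

```text
(no output)
```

View pics/crop0.png

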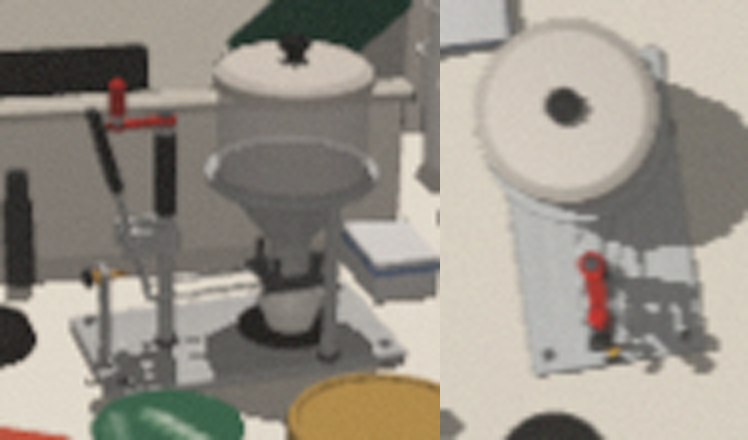

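The crop shows the catch shut. The knob is at side px (224.5,156) and top px (225.7,208), the strap end over the bar at side (237,165) and top (224.3,194.5), and the lever top at side (219,163). The lid knob is at top px (219,159). Next I cast rays for these points.

```bash
cat > h.py <<'E'
from plant import arm
import numpy as np, cv2
def cam(n):
    p=arm.camera_params(n); return p,192/np.tan(np.radians(p["fov_y"]/2))
def ray(n,u,v):
    p,f=cam(n); d=p["attitude"]@np.array([(u-p["cx"])/f,-(v-p["cy"])/f,-1]); return p["position"],d/np.linalg.norm(d)
def plane(n,u,v,z):
    o,d=ray(n,u,v); return o+d*(z-o[2])/d[2]
def tri(a,b):
    o1,d1=ray("side",*a); o2,d2=ray("top",*b)
    t=np.linalg.lstsq(np.c_[d1,-d2],o2-o1,rcond=None)[0]; p,q=o1+d1*t[0],o2+d2*t[1]
    return (p+q)/2,np.linalg.norm(p-q)
def red(img):
    h=cv2.cvtColor(img,cv2.COLOR_RGB2HSV); return (((h[...,0]<8)|(h[...,0]>172))&(h[...,1]>140)&(h[...,2]>80)).astype(np.uint8)
def proj(n,P):
    p,f=cam(n); c=p["attitude"].T@(np.asarray(P)-p["position"]); return p["cx"]-f*c[0]/c[2],p["cy"]+f*c[1]/c[2]
E
python3 - <<'E'
from h import *
np.set_printoptions(precision=4,suppress=True)
s=cv2.imread("pics/side0.png")[:,:,::-1].copy();t=cv2.imread("pics/top0.png")[:,:,::-1].copy()
for n,i,(r0,r1,c0,c1) in(("side",s,(145,180,205,250)),("top",t,(180,222,210,240))):
    m=red(i)[r0:r1,c0:c1]; print(n,(r0,c0)); 
    for k,row in enumerate(m): 
        if row.any(): print(r0+k,''.join('.#'[x] for x in row))
# lid circle
g=cv2.cvtColor(t,cv2.COLOR_RGB2HSV); 
k,e=tri((224.5,155.5),(225.7,208.2)); print("knob",k,e)
h,e=tri((237,165),(224.3,194.5)); print("hinge",h,e)
print("knob z.244",plane("top",225.7,208.2,.244),"hinge .21",plane("top",224.3,194.5,.21))
for z in(.24,.265): print("lid",plane("top",218.9,159.1,z))
for uv in ((190+(548-440)/4.4,135+354/4.4),(190+(685-440)/4.4,135+333/4.4)): print("bolt",plane("top",*uv,.008))
for uv in((190+(538-440)/4.4,135+374/4.4),(190+(700-440)/4.4,135+350/4.4)):print("corner",plane("top",*uv,.005))
for c in("side","top"): print(c, "px/mm", proj(c,k),proj(c,k+[0.01,0,0]),proj(c,k+[0,.01,0]))
E
```

```text
side (145, 205)
154 ..................##.........................
155 .................####........................
156 .................####........................
157 ..................###........................
158 ..................###........................
159 ..................###........................
160 ..................###........................
161 ..................###........................
162 ..................###........................
163 ...................#.........................
164 ............................##..##...........
165 .....................#############...........
166 .....................####....................
top (180, 210)
195 ................#.............
196 ...............##.............
197 .............####.............
198 .............####.............
199 ..............###.............
200 ..............###.............
201 ..............####............
202 ..............####............
203 ..............###.............
204 ...............##.............
205 ..............####............
206 ..............####............
[... 173 characters left out ...]
-0.0129  0.2045] 0.002314988575481478
knob z.244 [ 0.4655 -0.0191  0.244 ] hinge .21 [ 0.5093 -0.0132  0.21  ]
lid [ 0.6144 -0.0001  0.24  ]
lid [ 0.6104 -0.0021  0.265 ]
bolt [0.4518 0.0355 0.008 ]
bolt [ 0.4667 -0.0744  0.008 ]
corner [0.436  0.0439 0.005 ]
corner [ 0.4529 -0.0861  0.005 ]
side px/mm (np.float64(223.30976332779002), np.float64(155.56346628467813)) (np.float64(226.59014202510082), np.float64(155.39960945703197)) (np.float64(222.91681863935227), np.float64(154.4703893424317))
top px/mm (np.float64(225.80610532538122), np.float64(207.00005815493088)) (np.float64(225.766423775622), np.float64(203.66542115148974)) (np.float64(222.46425783442857), np.float64(207.05781561831958))
```

```bash
cat >> h.py <<'E'
from scipy.spatial.transform import Rotation as Ro
A=np.array([.6125,0.,0]); YAW=np.radians(7.8)
D=Ro.from_euler('z',YAW).as_matrix()
def dw(x,y,z): return A+D@np.array([x,y,z])/1000       # dispenser mm -> world m
def down(yaw_y,tilt=0):  # tool z down, tool y at world yaw (deg); tilt about tool x (deg)
    y=np.array([np.cos(np.radians(yaw_y)),np.sin(np.radians(yaw_y)),0]); z=np.array([0,0,-1.])
    return np.c_[np.cross(y,z),y,z]@Ro.from_euler('x',tilt,degrees=True).as_matrix()
def rel(P,R):
    s=arm.get_state(); R0=s["tool_rot"]
    print("turn",np.round(Ro.from_matrix(R0.T@R).as_rotvec(),4),"shift",np.round(1000*R0.T@(P-s["tool_pos"]),1))
def st():
    s=arm.get_state(); print(s["clock"],"dispenser mm",np.round(1000*D.T@(s["tool_pos"]-A),1),"F(disp)",np.round(D.T@s["contact_force"],2),s["grip_width"])
E
python3 - <<'E'
from h import *
print(np.round([dw(-105,0,0),dw(-143,0,0)],4), proj("top",dw(-143,0,244)),proj("side",dw(-143,0,244)),proj("side",dw(-105,0,207)), proj("top",dw(0,0,265)))
n=D@[.707,-.707,0]; P=dw(-143,0,320)-.0335*n
print(P); rel(P,down(7.8-45))
E
```

```text
[[ 0.5085 -0.0143  0.    ]
 [ 0.4708 -0.0194  0.    ]] (np.float64(225.76952634340455), np.float64(206.42464250285732)) (np.float64(223.79341329729613), np.float64(154.26419698685652)) (np.float64(235.91883653524218), np.float64(164.4734571906702)) (np.float64(218.19055679373827), np.float64(158.40645918856046))
[0.44414334 0.00084368 0.32      ]
turn [-1.000e-03 -3.000e-04 -5.258e-01] shift [ 410.1 -379.4 -108.3]
```

Emit:
step_arm:
  targets:
    - [0,0,0,0,0,-80,0]
    - [0,0,-0.526,410,-379,-108,0]
    - [0,0,-0.526,410,-379,-108,0]
    - [0,0,-0.526,410,-379,-108,0]
    - [0,0,-0.526,410,-379,-108,0]
    - [0,0,-0.526,410,-379,-108,0]
    - [0,0,-0.526,410,-379,-108,0]
    - [0,0,-0.526,410,-379,-108,0]
    - [0,0,-0.526,410,-379,-108,0]
    - [0,0,-0.526,410,-379,-108,0]
    - [0,0,-0.526,410,-379,-108,0]
    - [0,0,-0.526,410,-379,-108,0]

```text
clock: 1.3
tool_pos: [0.4398, -0.0078, 0.3188]
tool_rot: [[0.604, 0.797, 0.0], [0.797, -0.604, -0.0], [0.0, 0.0, -1.0]]
contact_force: [1.0, -0.6, 0.4]
grip_width: -0.0001
gripper_force: 0.0
```

Emit:
step_arm:
  targets:
    - [0,0,0,0,0,0,0]
    - [0,0,0,0,0,0,0]

```text
clock: 1.5
tool_pos: [0.4395, -0.0091, 0.3182]
tool_rot: [[0.602, 0.798, -0.001], [0.798, -0.602, -0.0], [-0.001, -0.001, -1.0]]
contact_force: [0.1, -0.9, -0.0]
grip_width: -0.0001
gripper_force: 0.0
```

```bash
python3 - <<'E'
from h import *
n=D@[.707,-.707,0]; P=dw(-143,0,320)-.0335*n
st(); rel(P,down(7.8-45))
a=arm.get_image("side")[80:210,170:330]; t=arm.get_state()["tool_pos"]
for dz in(0,-17,-30): print(dz,proj("side",t+[0,0,dz/1000]))
cv2.imwrite("pics/s1.png",cv2.resize(a[:,:,::-1],(640,520),interpolation=cv2.INTER_CUBIC))
E
```

```text
1.5 dispenser mm [-172.6   14.4  318.2] F(disp) [-0.05 -0.86 -0.05] -6.462116482736262e-05
turn [-0.0008  0.0006  0.0028] shift [10.7 -2.3 -1.8]
0 (np.float64(212.4682351030861), np.float64(130.03441901722505))
-17 (np.float64(212.61292368064832), np.float64(135.56079357585264))
-30 (np.float64(212.72255691891235), np.float64(139.74823082162717))
```

View pics/s1.png

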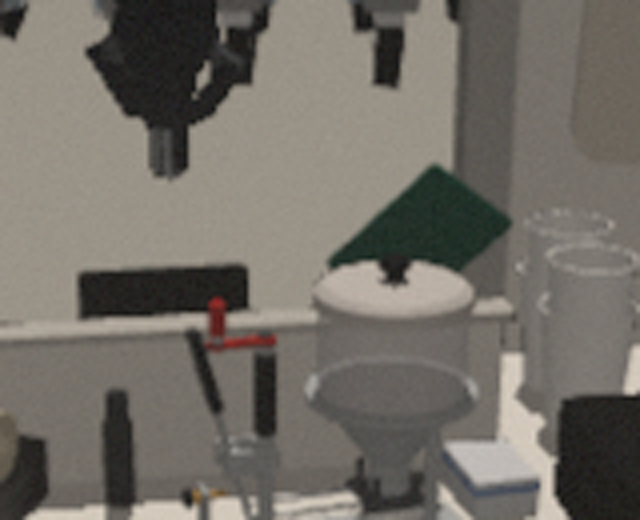

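The crop shows the closed fingertips ending at about px (212,125). That is roughly 10 px higher than a tip 17 mm ahead of the TCP should project (135.6). The catch knob is still at (224,155). I'll check this mismatch against the first picture and the top view before going near anything.

```bash
python3 - <<'E'
from h import *
for z in(.212,.212-.004,.195): print("start side",z,proj("side",[.212,-.507,z]))
t=arm.get_state()["tool_pos"]; b=arm.get_image("top"); 
print("top now",proj("top",t),proj("top",t+[0,0,.1]))
s0=cv2.imread("pics/side0.png")[195:265,85:165]
cv2.imwrite("pics/c2.png",np.hstack([cv2.resize(s0,(400,350),interpolation=cv2.INTER_CUBIC),cv2.resize(b[140:240,170:270,::-1],(350,350),interpolation=cv2.INTER_CUBIC)]))
E
```

```text
start side 0.212 (np.float64(124.75834687124717), np.float64(256.4021021433995))
start side 0.208 (np.float64(124.96856512740656), np.float64(258.1064053035034))
start side 0.195 (np.float64(125.64652268694476), np.float64(263.6028128574758))
top now (np.float64(220.87238303026072), np.float64(216.36114653033584)) (np.float64(217.94665532674304), np.float64(215.30216944557128))
```

View pics/c2.png

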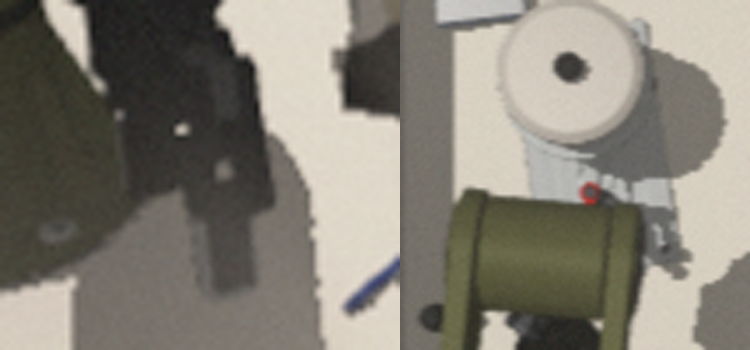

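The offset shows in both poses: the tips appear about 20–30 mm higher than the stated tool geometry, and the open finger at the start (130.6,253.6) shows the same. The top view looks consistent in x and y. To settle the real tip height, I'll probe a bare spot on the counter with the closed fingertips. First I pick the spot.

```bash
python3 - <<'E'
from h import *
print("lid knob side pred",proj("side",dw(0,0,265)),"obs 268.7,146")
n=np.array([.231,-.553,.212])
for z in(.212,.229,.24): n[2]=z; print("near finger",z,proj("side",n))
for nm,uv in dict(bare=(245,228),siplid=(216,242),stapler=(279,240),pen=(246,252),shaker=(181,231)).items(): print(nm,np.round(plane("top",*uv,0.0),3))
P=plane("top",245,228,0.)
for z in(.08,.03): P[2]=z; rel(P,arm.get_state()["tool_rot"])
E
```

```text
lid knob side pred (np.float64(268.46074336106335), np.float64(143.5139023285384)) obs 268.7,146
near finger 0.212 (np.float64(133.18050319453369), np.float64(268.32856161487996))
near finger 0.229 (np.float64(132.30726605357626), np.float64(260.78957114594084))
near finger 0.24 (np.float64(131.73460355531196), np.float64(255.84555661215697))
bare [ 0.406 -0.071  0.   ]
siplid [0.359 0.032 0.   ]
stapler [ 0.362 -0.19   0.   ]
pen [ 0.322 -0.073  0.   ]
shaker [0.399 0.155 0.   ]
turn [0. 0. 0.] shift [-68.   10.  238.4]
turn [0. 0. 0.] shift [-68.   10.  288.4]
```

Emit:
step_arm:
  targets:
    - [0,0,0,-92,2,0,0]
    - [0,0,0,-92,2,0,0]
    - [0,0,0,-92,2,60,0]
    - [0,0,0,-92,2,110,0]
    - [0,0,0,-92,2,160,0]
    - [0,0,0,-92,2,210,0]
    - [0,0,0,-92,2,255,0]
    - [0,0,0,-92,2,268,0]
    - [0,0,0,-92,2,273,0]

```text
clock: 2.5
tool_pos: [0.3839, -0.0852, 0.0438]
tool_rot: [[0.606, 0.795, -0.004], [0.795, -0.606, 0.001], [-0.001, -0.004, -1.0]]
contact_force: [-0.1, -0.8, 0.3]
grip_width: 0.0
gripper_force: 0.0
```

Emit:
step_arm:
  targets:
    - [0,0,0,0,0,6,0]
    - [0,0,0,0,0,12,0]
    - [0,0,0,0,0,15,0]
    - [0,0,0,0,0,17,0]

```text
clock: 2.9
tool_pos: [0.3858, -0.0846, 0.0289]
tool_rot: [[0.604, 0.797, 0.001], [0.797, -0.604, -0.0], [0.0, 0.001, -1.0]]
contact_force: [0.3, 0.4, 0.3]
grip_width: 0.0001
gripper_force: 0.0
```

Emit:
step_arm:
  targets:
    - [0,0,0,0,0,2,0]
    - [0,0,0,0,0,4,0]
    - [0,0,0,0,0,6,0]
    - [0,0,0,0,0,8,0]

```text
clock: 3.3
tool_pos: [0.3856, -0.0844, 0.0205]
tool_rot: [[0.604, 0.797, 0.0], [0.797, -0.604, -0.0], [0.0, 0.0, -1.0]]
contact_force: [0.4, 1.2, 0.1]
grip_width: 0.0001
gripper_force: 0.0
```

Emit:
step_arm:
  targets:
    - [0,0,0,0,0,2,0]
    - [0,0,0,0,0,3,0]
    - [0,0,0,0,0,4,0]

```text
clock: 3.6
tool_pos: [0.3856, -0.0845, 0.0165]
tool_rot: [[0.604, 0.797, 0.0], [0.797, -0.604, -0.0], [0.0, 0.0, -1.0]]
contact_force: [-0.2, 0.4, 0.3]
grip_width: -0.0
gripper_force: 0.0
```

```bash
python3 - <<'E'
from h import *
st()
a=arm.get_image("side")[140:270,120:280]; t=arm.get_state()["tool_pos"]; print(proj("side",t),proj("side",[t[0],t[1],0]))
cv2.imwrite("pics/s2.png",cv2.resize(a[:,:,::-1],(640,520),interpolation=cv2.INTER_CUBIC))
E
```

```text
3.6 dispenser mm [-236.3  -52.9   16.5] F(disp) [-0.09  0.42  0.33] -2.0193972726335696e-05
(np.float64(199.84916924516625), np.float64(232.72683148617716)) (np.float64(200.04505305799657), np.float64(237.3774503126832))
```

View pics/s2.png

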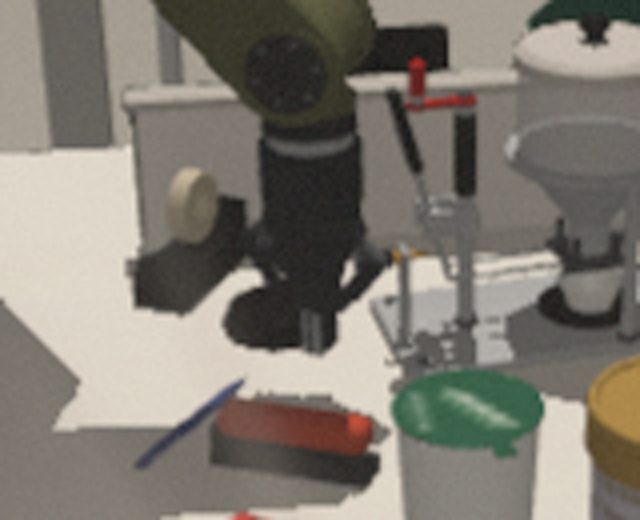

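The tips show at px (198,228), about 33 mm above the counter, and there is no contact force at the nominal touch height. The tips really are nearer the wrist than described. I'll keep probing gently to get the exact figure.

Emit:
step_arm:
  targets:
    - [0,0,0,0,0,8,0]
    - [0,0,0,0,0,16,0]
    - [0,0,0,0,0,20,0]
    - [0,0,0,0,0,22,0]

```text
clock: 4.05
tool_pos: [0.3852, -0.0844, -0.0061]
tool_rot: [[0.604, 0.797, -0.001], [0.797, -0.604, 0.0], [-0.0, -0.001, -1.0]]
contact_force: [-0.2, 0.3, 0.6]
grip_width: -0.0003
gripper_force: 0.0
```

Emit:
step_arm:
  targets:
    - [0,0,0,0,0,2,0]
    - [0,0,0,0,0,4,0]
    - [0,0,0,0,0,5,0]

```text
clock: 4.35
tool_pos: [0.3856, -0.0845, -0.0105]
tool_rot: [[0.604, 0.797, 0.0], [0.797, -0.604, -0.0], [0.0, 0.0, -1.0]]
contact_force: [-0.3, 0.1, 0.2]
grip_width: 0.0001
gripper_force: 0.0
```

Emit:
step_arm:
  targets:
    - [0,0,0,0,0,2,0]
    - [0,0,0,0,0,3,0]

```text
clock: 4.55
tool_pos: [0.3855, -0.0845, -0.0135]
tool_rot: [[0.604, 0.797, 0.0], [0.797, -0.604, -0.0], [0.0, 0.0, -1.0]]
contact_force: [-0.3, -0.9, 0.1]
grip_width: 0.0
gripper_force: 0.0
```

Emit:
step_arm:
  targets:
    - [0,0,0,0,0,1.5,0]
    - [0,0,0,0,0,2,0]

```text
clock: 4.75
tool_pos: [0.3855, -0.0845, -0.0155]
tool_rot: [[0.604, 0.797, -0.0], [0.797, -0.604, 0.0], [-0.0, -0.0, -1.0]]
contact_force: [1.0, -0.3, -0.2]
grip_width: 0.0002
gripper_force: 0.0
```

Emit:
step_arm:
  targets:
    - [0,0,0,0,0,1.5,0]
    - [0,0,0,0,0,2,0]

```text
clock: 4.95
tool_pos: [0.3855, -0.0844, -0.0175]
tool_rot: [[0.604, 0.797, -0.0], [0.797, -0.604, 0.0], [-0.0, -0.0, -1.0]]
contact_force: [0.4, -0.4, -0.2]
grip_width: -0.0001
gripper_force: 0.0
```

Emit:
step_arm:
  targets:
    - [0,0,0,0,0,1.5,0]
    - [0,0,0,0,0,2,0]

```text
clock: 5.15
tool_pos: [0.3855, -0.0845, -0.0195]
tool_rot: [[0.604, 0.797, -0.0], [0.797, -0.604, 0.0], [-0.0, -0.0, -1.0]]
contact_force: [-2.7, -0.4, 9.1]
grip_width: -0.0001
gripper_force: 5.0
```

```bash
python3 - <<'E'
from h import *
st()
i=arm.get_image("side"); cv2.imwrite("pics/s3full.png",i[:,:,::-1]); t=arm.get_state()["tool_pos"]; print(proj("side",[t[0],t[1],0]))
cv2.imwrite("pics/s3.png",cv2.resize(i[190:260,165:245,::-1],(640,560),interpolation=cv2.INTER_CUBIC))
E
```

```text
5.15 dispenser mm [-236.4  -52.9  -19.5] F(disp) [-2.76 -0.05  9.1 ] -0.0001448000128480197
(np.float64(200.03804305163493), np.float64(237.37871016999355))
```

View pics/s3.png

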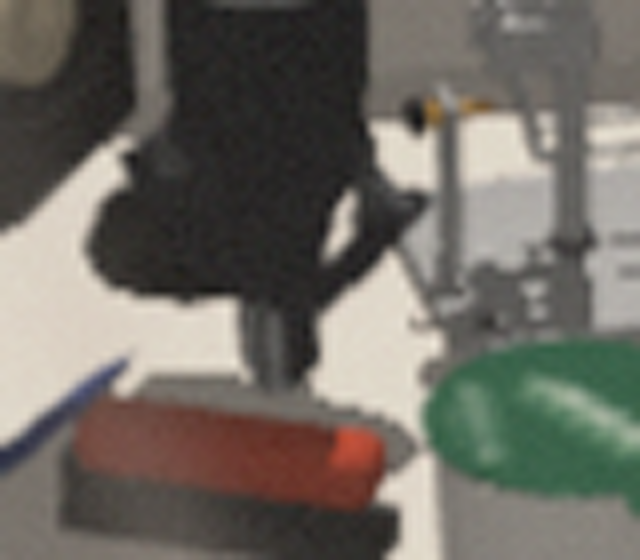

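The tips touch the counter at TCP z = −19.3 mm with 9 N. The picture agrees: the tip is at (200,238) and the projected counter point is (200,237). So the closed tips stand 19 mm *behind* the TCP, and I'll use that from here. I'll retreat upwards and plan the catch push.

Emit:
step_arm:
  targets:
    - [0,0,0,0,0,-40,0]
    - [0,0,0,0,0,-90,0]
    - [0,0,0,0,0,-140,0]
    - [0,0,0,0,0,-190,0]
    - [0,0,0,0,0,-240,0]
    - [0,0,0,0,0,-285,0]
    - [0,0,0,0,0,-300,0]
    - [0,0,0,0,0,-300,0]

```text
clock: 6.0
tool_pos: [0.3861, -0.0846, 0.2827]
tool_rot: [[0.604, 0.797, 0.004], [0.797, -0.604, -0.001], [0.001, 0.004, -1.0]]
contact_force: [0.9, -0.8, -0.7]
grip_width: 0.0002
gripper_force: 0.0
```

```bash
cat >> h.py <<'E'
TIP=.019  # tips stand this far behind the TCP
def catch_tool(th,gap):  # TCP for the finger back against the knob at catch angle th
    k=dw(-105-38*np.cos(th),-38*np.sin(th),229)-[0,0,TIP]
    return k-(.0215+gap)*(D@[np.sqrt(.5),-np.sqrt(.5),0])
E
python3 - <<'E'
from h import *
st(); R=down(7.8-45)
P=catch_tool(0,.012); P[2]=.28; rel(P,R); rel(catch_tool(0,.012),R)
R0=R; p0=catch_tool(0,.012)
for th in np.linspace(0,1.57,9): print(round(th,2),np.round(1000*R.T@(catch_tool(th,0)-p0),1))
E
```

```text
6.0 dispenser mm [-235.8  -53.1  282.7] F(disp) [ 0.75 -0.92 -0.74] 0.00020676966168829602
turn [ 0.004  -0.0015  0.0003] shift [103.2  -5.5   2.8]
turn [ 0.004  -0.0015  0.0003] shift [103.1  -5.8  72.8]
0.0 [ 0. 12.  0.]
0.2 [-4.7 17.8  0. ]
0.39 [-8.2 24.3  0. ]
0.59 [-10.4  31.4   0. ]
0.78 [-11.1  38.9   0. ]
0.98 [-10.4  46.3   0. ]
1.18 [-8.2 53.4  0. ]
1.37 [-4.7 60.   0. ]
1.57 [-0.  65.7  0. ]
```

Emit:
step_arm:
  targets:
    - [0,0,0,40,-2,0,0]
    - [0,0,0,80,-5,0,0]
    - [0,0,0,103,-6,0,0]
    - [0,0,0,103,-6,20,0]
    - [0,0,0,103,-6,50,0]
    - [0,0,0,103,-6,67,0]
    - [0,0,0,103,-6,70,0]
    - [0,0,0,103,-6,70,0]

```text
clock: 6.8
tool_pos: [0.4427, 0.0012, 0.21]
tool_rot: [[0.604, 0.797, -0.002], [0.797, -0.604, 0.0], [-0.001, -0.001, -1.0]]
contact_force: [-0.1, 0.0, 1.1]
grip_width: -0.0
gripper_force: 0.0
```

```bash
python3 - <<'E'
from h import *
st(); rel(catch_tool(0,.012),down(7.8-45))
i=arm.get_image("side"); cv2.imwrite("pics/s4.png",cv2.resize(i[110:190,180:280,::-1],(700,560),interpolation=cv2.INTER_CUBIC))
E
```

```text
6.8 dispenser mm [-168.1   24.2  210. ] F(disp) [-0.12  0.06  1.12] -2.1629091087611435e-06
turn [-0.0013  0.0009  0.0002] shift [0.6 1.4 0. ]
```

View pics/s4.png

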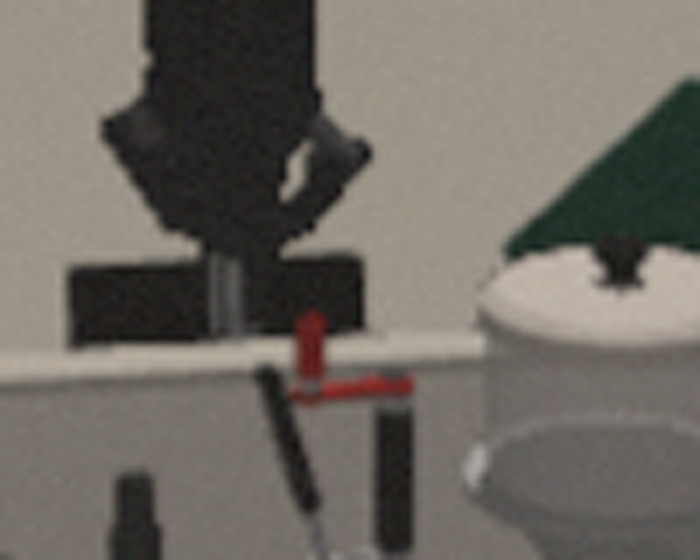

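The closed tips are beside and behind the knob. The tip is at about px (212,158), roughly 8 mm above the lever top and overlapping the knob head by about 17 mm. I'll swing the catch now.

Emit:
step_arm:
  targets:
    - [0,0,0,0.5,6,0,0]
    - [0,0,0,0.5,11,0,0]
    - [0,0,0,-2,16,0,0]
    - [0,0,0,-4,19,0,0]
    - [0,0,0,-6,22.5,0,0]
    - [0,0,0,-7.5,25.5,0,0]

```text
clock: 7.45
tool_pos: [0.4584, -0.0207, 0.2107]
tool_rot: [[0.605, 0.797, -0.001], [0.797, -0.605, -0.0], [-0.001, -0.001, -1.0]]
contact_force: [-4.1, 0.2, 2.0]
grip_width: 0.0002
gripper_force: 2.1
```

Emit:
step_arm:
  targets:
    - [0,0,0,-1.5,3.5,0,0]
    - [0,0,0,-2.5,7.5,0,0]
    - [0,0,0,-3,11,0,0]
    - [0,0,0,-3.5,15,0,0]
    - [0,0,0,-3,19,0,0]
    - [0,0,0,-2.5,22.5,0,0]
    - [0,0,0,-1.5,26,0,0]
    - [0,0,0,-0.5,29.5,0,0]

```text
clock: 8.25
tool_pos: [0.4823, -0.0384, 0.2106]
tool_rot: [[0.604, 0.797, 0.0], [0.797, -0.604, 0.0], [0.0, 0.0, -1.0]]
contact_force: [-2.0, -0.3, 0.4]
grip_width: 0.0002
gripper_force: 0.8
```

```bash
python3 - <<'E'
from h import *
st(); rel(catch_tool(1.57,0),down(7.8-45))
m=red(arm.get_image("top"))[180:222,200:250]; 
for k,r in enumerate(m):
    if r.any(): print(180+k,''.join('.#'[x] for x in r))
for th in(1.2,1.57): print(proj("top",dw(-105-38*np.cos(th),-38*np.sin(th),244)),proj("side",dw(-105-38*np.cos(th),-38*np.sin(th),244)))
i=arm.get_image("side"); m=red(i)[140:180,200:260]
for k,r in enumerate(m):
    if r.any(): print(140+k,''.join('.#'[x] for x in r))
E
```

```text
8.25 dispenser mm [-134.2  -20.4  210.6] F(disp) [-2.01  0.01  0.44] 0.0001592349989755633
turn [ 0.     -0.      0.0004] shift [ 8.2 11.6  0.6]
(np.float64(236.2928363704802), np.float64(196.6179733222788)) (np.float64(234.72457601621016), np.float64(157.32439173234607))
(np.float64(236.46034688857284), np.float64(191.96307765634322)) (np.float64(239.4050197134317), np.float64(157.1668515357307))
158 .................................###........................
159 .................................###........................
160 .................................###........................
161 .................................###........................
162 .................................####.......................
163 .................................###........................
164 .................................######.....................
165 .................................######.....................
166 ..................................####......................
167 ....................................#.......................
169 ....................................#.......................
```

Emit:
step_arm:
  targets:
    - [0,0,0,2,3.5,0,0]
    - [0,0,0,4,7,0,0]
    - [0,0,0,6,9.5,0,0]
    - [0,0,0,8,11.5,0,0]

```text
clock: 8.75
tool_pos: [0.4963, -0.039, 0.2106]
tool_rot: [[0.604, 0.797, -0.0], [0.797, -0.604, -0.0], [-0.0, -0.0, -1.0]]
contact_force: [-1.9, -0.2, 1.0]
grip_width: 0.0
gripper_force: 0.7
```

Emit:
step_arm:
  targets:
    - [0,0,0,1,1,0,0]
    - [0,0,0,1,1,0,0]

```text
clock: 8.95
tool_pos: [0.4976, -0.0387, 0.2106]
tool_rot: [[0.604, 0.797, 0.0], [0.797, -0.604, 0.0], [0.0, 0.0, -1.0]]
contact_force: [0.6, 0.3, 0.5]
grip_width: -0.0003
gripper_force: 0.3
```

Emit:
step_arm:
  targets:
    - [0,0,0,1,1,0,0]
    - [0,0,0,1,1,0,0]

```text
clock: 9.15
tool_pos: [0.4988, -0.0386, 0.2106]
tool_rot: [[0.604, 0.797, -0.0], [0.797, -0.604, 0.0], [-0.0, -0.0, -1.0]]
contact_force: [-1.3, 0.3, 0.8]
grip_width: -0.0002
gripper_force: 0.8
```

Emit:
step_arm:
  targets:
    - [0,0,0,1,1,0,0]
    - [0,0,0,1.4,1.4,0,0]

```text
clock: 9.35
tool_pos: [0.5, -0.0383, 0.2105]
tool_rot: [[0.604, 0.797, -0.002], [0.797, -0.604, 0.0], [-0.001, -0.002, -1.0]]
contact_force: [-9.6, 0.4, 3.2]
grip_width: 0.0002
gripper_force: 4.6
```

Emit:
step_arm:
  targets:
    - [0,0,0,1,1,0,0]
    - [0,0,0,1.4,1.4,0,0]

```text
clock: 9.55
tool_pos: [0.5013, -0.0377, 0.2104]
tool_rot: [[0.604, 0.797, -0.004], [0.797, -0.604, 0.001], [-0.002, -0.004, -1.0]]
contact_force: [-18.0, 1.4, 6.2]
grip_width: -0.0001
gripper_force: 8.3
```

```bash
python3 - <<'E'
from h import *
st(); rel(catch_tool(1.57,0),down(7.8-45))
i=arm.get_image("side"); cv2.imwrite("pics/s5.png",i[:,:,::-1]); m=red(i)[140:180,200:260]
for k,r in enumerate(m):
    if r.any(): print(140+k,''.join('.#'[x] for x in r))
E
```

```text
9.55 dispenser mm [-115.3  -22.3  210.4] F(disp) [-17.6    3.86   6.15] -5.4375728619435586e-05
turn [-0.0037  0.0019  0.0003] shift [-3.9 -3.1  0.4]
158 .......................................##...................
159 ......................................###...................
160 ......................................####..................
161 ......................................####..................
162 ......................................####..................
163 ......................................###...................
164 ..................................#..#####..................
165 ..................................########..................
166 ...................................######...................
167 ....................................##......................
169 .........................................#..................
```

The force rose to 18 N and the knob is at side px col 239.5, where 239.4 was expected for fully aside. The catch is on its stop. I'll back off, rise, and plan the lever press with the tool tilted to lie along the lever.

Emit:
step_arm:
  targets:
    - [0,0,0,0,-8,0,0]
    - [0,0,0,0,-25,0,0]
    - [0,0,0,0,-25,-30,0]
    - [0,0,0,0,-25,-70,0]
    - [0,0,0,0,-25,-80,0]
    - [0,0,0,0,-25,-80,0]

```text
clock: 10.2
tool_pos: [0.4833, -0.0229, 0.292]
tool_rot: [[0.604, 0.797, 0.003], [0.797, -0.604, -0.0], [0.002, 0.003, -1.0]]
contact_force: [-0.1, 0.3, -0.3]
grip_width: 0.0001
gripper_force: 0.0
```

```bash
cat >> h.py <<'E'
def press_tool(a,gap,up=84):  # finger back laid on the lever's outer face at lean a (rad); gap mm
    u=np.array([-np.sin(a),0,np.cos(a)]); m=np.array([np.cos(a),0,np.sin(a)])
    return dw(*(np.array([-133,0,110])+u*(up-1000*TIP)-m*(19.5+gap))), down(7.8,-np.degrees(a))
E
python3 - <<'E'
from h import *
st()
i=arm.get_image("side"); m=red(i)[140:180,200:260]
for k,r in enumerate(m):
    if r.any(): print(140+k,''.join('.#'[x] for x in r))
P,R=press_tool(.26,40); rel(P+[0,0,.1],R); rel(P,R); print(P)
p0,R0=press_tool(.26,40)
for a,g in((.26,40),(.26,0),(.195,0),(.13,0),(.065,0),(0,0)):
    P,R=press_tool(a,g); print(a,np.round(Ro.from_matrix(R0.T@R).as_rotvec(),3),np.round(1000*R0.T@(P-p0),1))
E
```

```text
10.2 dispenser mm [-131.1   -5.2  292. ] F(disp) [-0.03  0.35 -0.32] 8.387374650778137e-05
158 ......................................###...................
159 ......................................####..................
160 .......................................###..................
161 ......................................####..................
162 ......................................####..................
163 ......................................###...................
164 ..................................##.####...................
165 ..................................#######...................
166 ...................................#####....................
167 ....................................##......................
168 .....................................#......................
turn [-0.2457  0.1019 -0.7806] shift [-49.9 -57.1  32.8]
turn [-0.2457  0.1019 -0.7806] shift [-49.9 -57.2 132.8]
[ 0.4072067  -0.02812168  0.15751906]
0.26 [0. 0. 0.] [0. 0. 0.]
0.26 [0. 0. 0.] [-0. 40. -0.]
0.195 [ 0.065 -0.     0.   ] [-0.  44.3 -1.1]
0.13 [ 0.13 -0.    0.  ] [-0.  48.6 -2. ]
0.065 [ 0.195 -0.     0.   ] [-0.  53.  -2.5]
0 [ 0.26 -0.    0.  ] [ 0.  57.4 -2.8]
```

Emit:
step_arm:
  targets:
    - [0,0,0,-35,-40,0,0]
    - [0,0,0,-50,-57,0,0]
    - [-0.246,0.102,-0.781,-50,-57,33,0]
    - [-0.246,0.102,-0.781,-50,-57,33,0]
    - [-0.246,0.102,-0.781,-50,-57,33,0]
    - [-0.246,0.102,-0.781,-50,-57,33,0]
    - [-0.246,0.102,-0.781,-50,-57,33,0]
    - [-0.246,0.102,-0.781,-50,-57,33,0]
    - [-0.246,0.102,-0.781,-50,-57,80,0]
    - [-0.246,0.102,-0.781,-50,-57,120,0]
    - [-0.246,0.102,-0.781,-50,-57,133,0]
    - [-0.246,0.102,-0.781,-50,-57,133,0]

```text
clock: 11.45
tool_pos: [0.4054, -0.028, 0.1545]
tool_rot: [[-0.136, 0.959, 0.249], [0.991, 0.131, 0.036], [0.002, 0.251, -0.968]]
contact_force: [-0.4, 0.7, 0.2]
grip_width: -0.0
gripper_force: 0.0
```

```bash
python3 - <<'E'
from h import *
st(); rel(*press_tool(.26,40)); rel(*press_tool(.26,10))
i=arm.get_image("side"); cv2.imwrite("pics/s6.png",cv2.resize(i[130:230,160:280,::-1],(720,600),interpolation=cv2.INTER_CUBIC))
E
```

```text
11.45 dispenser mm [-209.     0.4  154.5] F(disp) [-0.26  0.73  0.16] -2.6688131689205563e-05
turn [-0.0059 -0.002  -0.0003] shift [-0.4  2.4 -2.5]
turn [-0.0059 -0.002  -0.0003] shift [-0.4 32.4 -2.6]
```

View pics/s6.png

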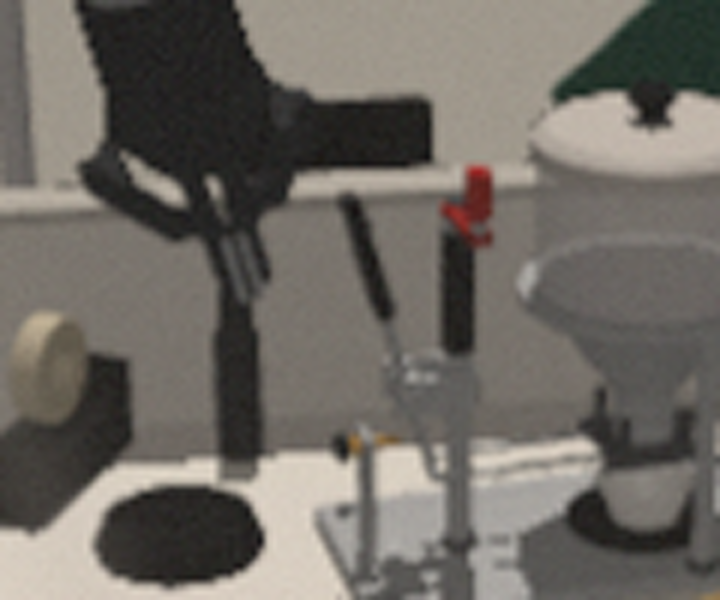

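The picture shows the closed fingers parallel to the lever with about 30 mm to go. The tip is at px (201,180) and the lever top at (218,162). The catch knob is aside at (240,160). I'll ride slightly higher on the lever so the knuckles stay clear of its top.

```bash
cat >> h.py <<'E'
def press2(a,gap,up=88,ex=.03):
    u=np.array([-np.sin(a),0,np.cos(a)]); m=np.array([np.cos(a),0,np.sin(a)]); t=a+ex
    tip=np.array([-133,0,110])+u*up-m*(19.5+gap)
    return dw(*(tip+19*np.array([np.sin(t),0,-np.cos(t)]))), down(7.8,-np.degrees(t))
E
python3 - <<'E'
from h import *
st(); rel(*press2(.26,10)); rel(*press2(.26,3))
E
```

```text
11.5 dispenser mm [-2.080e+02  1.000e-01  1.563e+02] F(disp) [-0.82  1.76 -0.22] 0.00015967745790862315
turn [-0.0333 -0.0011 -0.0001] shift [-0.1 31.7 -5.1]
turn [-0.0333 -0.0011 -0.0001] shift [-0.1 38.7 -5.1]
```

Emit:
step_arm:
  targets:
    - [-0.033,-0.001,0,0,8,-5,0]
    - [-0.033,-0.001,0,0,20,-5,0]
    - [-0.033,-0.001,0,0,29,-5,0]
    - [-0.033,-0.001,0,0,32,-5,0]
    - [-0.033,-0.001,0,0,32,-5,0]
    - [-0.033,-0.001,0,0,32,-5,0]

```text
clock: 12.1
tool_pos: [0.4364, -0.0242, 0.1705]
tool_rot: [[-0.136, 0.949, 0.285], [0.991, 0.13, 0.038], [-0.001, 0.288, -0.958]]
contact_force: [-0.4, 0.5, 1.0]
grip_width: 0.0002
gripper_force: 0.0
```

```bash
python3 - <<'E'
from h import *
st(); rel(*press2(.26,10))
p0,R0=press2(.26,10)
for a in(.26,.21,.16,.11,.06,.03,0):
    P,R=press2(a,0); print(a,np.round(Ro.from_matrix(R0.T@R).as_rotvec(),3),np.round(1000*R0.T@(P-p0),1))
E
```

```text
12.1 dispenser mm [-1.778e+02 -1.000e-01  1.705e+02] F(disp) [-0.35  0.57  1.02] 0.0002001858277447837
turn [0.0021 0.0006 0.0005] shift [ 0.1 -1.3  0.9]
0.26 [0. 0. 0.] [ 0.  10.   0.3]
0.21 [ 0.05 -0.    0.  ] [-0.  13.5 -0.5]
0.16 [0.1 0.  0. ] [ 0. 17. -1.]
0.11 [ 0.15 -0.   -0.  ] [ 0.  20.6 -1.4]
0.06 [ 0.2 -0.  -0. ] [ 0.  24.1 -1.7]
0.03 [ 0.23 -0.   -0.  ] [ 0.  26.3 -1.7]
0 [ 0.26 -0.    0.  ] [ 0.  28.4 -1.7]
```

Emit:
step_arm:
  targets:
    - [0,0,0,0,3,0,0]
    - [0,0,0,0,6,0,0]
    - [0,0,0,0,8,0,0]
    - [0.01,0,0,0,9.5,0,0]
    - [0.03,0,0,0,11,0,0]
    - [0.05,0,0,0,12.5,0,0]

```text
clock: 12.7
tool_pos: [0.4484, -0.0227, 0.1743]
tool_rot: [[-0.136, 0.962, 0.236], [0.991, 0.132, 0.031], [-0.001, 0.238, -0.971]]
contact_force: [-2.7, -0.5, 1.7]
grip_width: -0.0001
gripper_force: 1.2
```

Emit:
step_arm:
  targets:
    - [0.02,0,0,0,1.5,0,0]
    - [0.045,0,0,0,3.3,-0.5,0]
    - [0.045,0,0,0,3.5,-0.5,0]

```text
clock: 13.0
tool_pos: [0.4519, -0.0222, 0.1755]
tool_rot: [[-0.136, 0.972, 0.193], [0.991, 0.134, 0.026], [-0.001, 0.195, -0.981]]
contact_force: [-2.8, -1.0, 2.0]
grip_width: -0.0001
gripper_force: 1.5
```

```bash
python3 - <<'E'
from h import *
st(); rel(*press2(.11,0)); rel(*press2(0,0))
i=arm.get_image("side"); cv2.imwrite("pics/s7.png",cv2.resize(i[140:210,180:270,::-1],(720,560),interpolation=cv2.INTER_CUBIC))
E
```

```text
13.0 dispenser mm [-162.1   -0.2  175.5] F(disp) [-2.96 -0.65  1.98] -9.845951598340257e-05
turn [0.0558 0.0007 0.0004] shift [ 0.2  2.8 -0.5]
turn [0.1658 0.0008 0.0004] shift [ 0.2 10.6 -1.5]
```

View pics/s7.png

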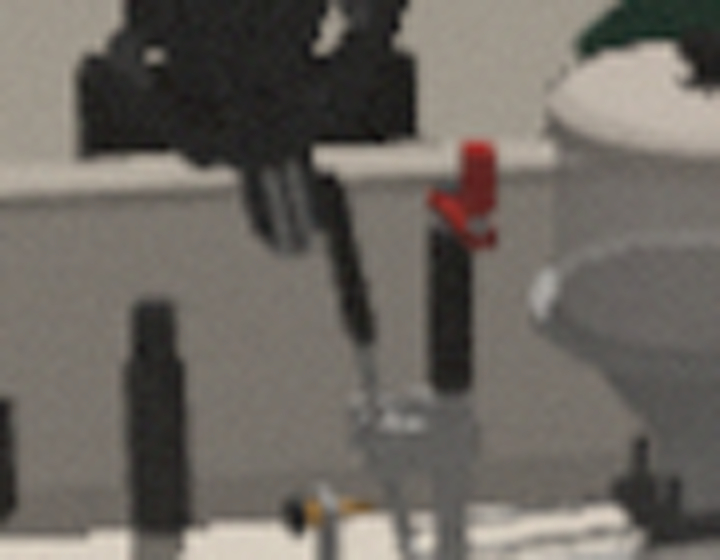

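The fingers' back is on the lever: tip at px (216,171), lever top at (221,162). The lever is moving with about 3 N, and the catch is aside at (240,160). I'll continue along the arc.

Emit:
step_arm:
  targets:
    - [0.025,0,0,0,1.5,-0.4,0]
    - [0.05,0,0,0,3,-1,0]
    - [0.075,0,0,0,4.7,-1.5,0]
    - [0.1,0,0,0,6.3,-2,0]
    - [0.12,0,0,0,7.6,-2.3,0]

```text
clock: 13.55
tool_pos: [0.4586, -0.0212, 0.1792]
tool_rot: [[-0.136, 0.988, 0.074], [0.991, 0.136, 0.009], [-0.001, 0.075, -0.997]]
contact_force: [-3.9, -1.6, -3.4]
grip_width: -0.0004
gripper_force: 2.1
```

Emit:
step_arm:
  targets:
    - [0.02,0,0,0,1.2,-0.3,0]
    - [0.04,0,0,0,2.5,-0.4,0]
    - [0.045,0,0,0,3,-0.4,0]

```text
clock: 13.85
tool_pos: [0.4618, -0.0208, 0.1801]
tool_rot: [[-0.136, 0.99, 0.031], [0.991, 0.136, 0.003], [-0.001, 0.032, -1.0]]
contact_force: [-5.3, -0.0, 1.7]
grip_width: -0.0001
gripper_force: 2.5
```

```bash
python3 - <<'E'
from h import *
st(); rel(*press2(0,0))
E
```

```text
13.85 dispenser mm [-152.1   -0.2  180.1] F(disp) [-5.27  0.7   1.74] -6.098463488732078e-05
turn [0.0016 0.0009 0.0003] shift [0.2 0.2 1.1]
```

Emit:
step_arm:
  targets:
    - [0,0,0,0,1,0,0]
    - [0,0,0,0,1,0,0]

```text
clock: 14.05
tool_pos: [0.4626, -0.0207, 0.1801]
tool_rot: [[-0.136, 0.99, 0.033], [0.991, 0.136, 0.004], [-0.001, 0.033, -0.999]]
contact_force: [-4.2, -0.2, -0.2]
grip_width: 0.0002
gripper_force: 2.4
```

Emit:
step_arm:
  targets:
    - [0,0,0,0,1,0,0]
    - [0,0,0,0,1,0,0]

```text
clock: 14.25
tool_pos: [0.4634, -0.0206, 0.1801]
tool_rot: [[-0.136, 0.99, 0.033], [0.991, 0.136, 0.004], [-0.001, 0.033, -0.999]]
contact_force: [-5.4, 0.1, 0.7]
grip_width: 0.0001
gripper_force: 2.6
```

Emit:
step_arm:
  targets:
    - [0,0,0,0,1,0,0]
    - [0,0,0,0,1,0,0]

```text
clock: 14.45
tool_pos: [0.4644, -0.0205, 0.1802]
tool_rot: [[-0.136, 0.99, 0.033], [0.991, 0.136, 0.004], [-0.001, 0.033, -0.999]]
contact_force: [-5.5, -0.1, 1.1]
grip_width: -0.0001
gripper_force: 2.7
```

Emit:
step_arm:
  targets:
    - [0,0,0,0,1,0,0]
    - [0,0,0,0,1,0,0]

```text
clock: 14.65
tool_pos: [0.4652, -0.0204, 0.1802]
tool_rot: [[-0.136, 0.99, 0.032], [0.991, 0.136, 0.004], [-0.001, 0.032, -0.999]]
contact_force: [-8.1, -0.5, 1.9]
grip_width: -0.0001
gripper_force: 4.0
```

Emit:
step_arm:
  targets:
    - [0,0,0,0,0.8,0,0]
    - [0,0,0,0,0.8,0,0]

```text
clock: 14.85
tool_pos: [0.4655, -0.0203, 0.1802]
tool_rot: [[-0.136, 0.99, 0.031], [0.991, 0.136, 0.003], [-0.001, 0.031, -1.0]]
contact_force: [-12.0, -1.6, 4.3]
grip_width: 0.0001
gripper_force: 6.4
```

Emit:
step_arm:
  targets:
    - [0,0,0,0,0.8,0,0]
    - [0,0,0,0,0.8,0,0]

```text
clock: 15.05
tool_pos: [0.4658, -0.0203, 0.1802]
tool_rot: [[-0.136, 0.99, 0.03], [0.991, 0.136, 0.003], [-0.001, 0.03, -1.0]]
contact_force: [-17.1, -2.3, 7.4]
grip_width: -0.0
gripper_force: 8.9
```

The force climbs steeply while the motion stalls, so the lever is on its stop. I'll ease back to a gentle hold and check the gap numerically from the side picture, since the viewing allowance is used up.

Emit:
step_arm:
  targets:
    - [0,0,0,0,-0.9,0,0]
    - [0,0,0,0,-0.9,0,0]
    - [0,0,0,0,-0.9,0,0]

```text
clock: 15.35
tool_pos: [0.4654, -0.0203, 0.1802]
tool_rot: [[-0.136, 0.99, 0.031], [0.991, 0.136, 0.003], [-0.001, 0.031, -1.0]]
contact_force: [-11.6, -0.7, 4.1]
grip_width: -0.0001
gripper_force: 6.0
```

```bash
python3 - <<'E'
from h import *
st(); i=arm.get_image("side"); g=cv2.cvtColor(i,cv2.COLOR_RGB2GRAY)
for r in range(158,190,2): print(r,' '.join(f"{x:3d}" for x in g[r,212:246]))
m=red(i)[140:180,200:260]; ys,xs=np.nonzero(m); print("red",xs.min()+200,xs.max()+200,ys.min()+140,ys.max()+140, "knob col",xs[ys<22].mean()+200)
for n,p in dict(bar_out=(-114,0,185),lev_in=(-128,0,185),lev_out=(-138,0,185)).items(): print(n,np.round(proj("side",dw(*p)),1))
E
```

```text
15.35 dispenser mm [-148.5   -0.2  180.2] F(disp) [-11.62   0.84   4.07] -6.791672732220564e-05
158  95  95  99 121  97  54  36  38  60  59  48  64  56  40  83 118 133 136 149 152 152 152 154 166 173 133  87  80  88 110 156 173 173 172
160 170 170 172 172 126  68  32  42  71  76  60  74  70  46  44  52 113 156 171 172 169 171 175 165 167 113  60  52  49  65 133 156 153 149
162 143 145 142 140 108  56  34  36  75  81  53  73  69  45  30  38  31  75  96  96 101  99  95  90  91  71  56  57  48  56  90 101 101  99
164 104 104 107 104  90  59  36  33  72  88  54  74  72  45  34  31  33  71 103 112 111  94  67  72  63  54  53  51  52  61 104 115 119 118
166 117 116 117 118 117  93  57  36  61  83  55  76  78  52  37  37  29  77 111 117 115  97  74  56  44  48  51  54  58  86 108 117 117 115
168 117 116 116 119 116 115 107  88  79  84  63  66  88  67  42  29  28  75 109 113 113  89  71  67  53  46  69  86  80  85 107 116 116 114
170 117 117 118 117 117 114 116 115 113 111 105 113 114  84  47  33  31  78 106 113 116  81  40  34  31  39  48  54  62  65 105 116 115 116
172 116 118 116 115 117 
[... 635 characters left out ...]
  29  36  39  97 117 113 114 114 115 112
182 115 116 114 115 117 115 115 114 116 117 115 114 116 115  93  62  68  97 113 116 115  75  37  35  30  34  41  99 118 116 114 116 116 114
184 114 116 117 117 115 115 114 115 116 114 116 118 115 114  98  90  93 110 116 116 116  79  41  30  31  32  42 100 114 112 114 116 117 114
186 114 114 113 114 115 117 114 117 117 113 115 120 114 114  98  84  91 111 115 115 114  77  42  33  28  37  38  98 114 116 111 112 113 110
188 115 114 114 114 115 114 112 114 115 114 118 113 114 110  98  87  90 107 117 123 129 114  65  40  37  44  68 101 114 114 112 113 111 116
red 234 241 158 170 knob col 239.4
bar_out [233.2 171.4]
lev_in [228.8 171.9]
lev_out [225.7 172.2]
```

The lever stands upright (cols 225–229) and the bar begins at col 233. The gap is about 4 px, or 13 mm, against the 14 mm expected. The knob is still fully aside and the hold is steady at about 12 N, so I'm handing in.

```bash
python3 -c "
from plant import arm
print(arm.hand_in())"
```

```text
the job is handed in; nothing more can be done
None
```

I pushed the red catch fully aside and handed in with the backs of the closed fingers holding the lever against its stop at about 12 N, leaving a gap of about 13 mm to the grip bar; the clock stood at about 15 s of the 45 s allowed.

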